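# Make the bench lathe safe to leave

## Task

Leave the bench lathe safe for the night: with the fingertips, push the yellow flap of the stop switch on the headstock fully shut, and swing the raised yellow chuck guard gently down over the chuck until it is fully home. Push both from their outer faces only - don't pinch them or put fingers on their inner sides, don't raise the guard or slam it - and leave the chuck key and the parts and tools lying about where they are.

Things in the scene. Friction and masses are not known exactly. Their poses are not given: they have to be found in the camera images.
- lathe: small blue bench lathe, fixed, 490 mm long (its y) and 230 deep (its x). Origin at bench height under the three-jaw chuck (80 mm across, axis 150 mm up); x points away from the operator, y along the bed to the headstock, z up. Headstock: y 35 to 175, x -75 to 75, flat top at 205 mm. Chip tray: x -100 to 130, y -290 to 200. Tool post top 180 mm at y -150
- guard (a joint): angle in rad of the yellow sheet-metal chuck guard: 0 = fully down over the chuck (stop); grows as it swings up and back, to the lathe's +x; at 1.57 its broad top sheet stands upright behind the chuck. Starts at 1.25 to 1.75. Pivot friction (0.3 N m) holds it where it is left: it does not fall and must be pushed all the way. Stop at 1.95
- guard_hinge (a point): on the guard's pivot axis (the lathe's y), mid-width of the guard; fixed to the lathe at its x 62, y -11, z 190 mm. Guard when down, from here: flat top sheet from 4 mm behind to 97 mm in front (lathe -x), outer face 23 mm above; then a 45 degree bend and an upright front sheet 124 mm in front, its lower edge 60 mm below, with a 14 mm lip. Sheet 3 mm thick, 68 mm wide along y
- guard_face (a point): point on the outer face of the guard's flat top sheet, moving with it: 80 mm from the pivot axis along the sheet, 23 mm off it, mid-width. Its z axis is that face's outward normal (up when down; to the lathe's +x, away from the operator, at 1.57), its x axis points back to the pivot end
- flap (a joint): angle in rad of the yellow flap of the stop switch on the headstock's top: 0 = fully shut, flat on its switch box (stop); grows as it opens; at 1.57 it stands upright, beyond that it leans to the lathe's +y. Starts at 1.3 to 1.8. Hinge friction (0.06 N m) holds it where it is left: it must be pushed all the way. Stop at 1.95
- flap_hinge (a point): middle of the flap's hinge axis (the lathe's x), fixed to the lathe at its x -30, y 141, z 224 mm, along the +y edge (away from the chuck) of the black switch box, 66 x 76 mm, top at 221 mm. When shut the flap reaches 72 mm from here towards the lathe's -y (towards the chuck)
- flap_edge (a point): middle of the flap's free edge, on its outer face, 72 mm from the hinge axis, moving with it. Its z axis is the outer face's normal (up when shut; to the lathe's +y when upright), its y axis points to the hinge. Flap 62 mm wide along the lathe's x, 4 mm thick; on its outer face, 36 mm from the hinge, a fixed red dome, 34 mm across, 10 mm high
- chuck_key: T-shaped steel chuck key, 75 mm long, 50 mm crossbar, lying on the rear half of the headstock's top, behind the stop switch; origin under its middle. To be left alone
- oil_bottle: clear oil bottle with red cap, 54 mm across, 140 mm tall, standing on the bench; origin under its centre. To be left alone
- brush: wooden-handled brush, 190 mm long, lying on the bench; origin under its middle. To be left alone
- wrench: steel spanner, 180 mm long, lying on the bench; origin under its middle. To be left alone
- pulley_a: cast aluminium grooved pulley, 120 mm across, 44 mm high with its hub, lying on the bench; origin under its centre. To be left alone
- pulley_b: second pulley, like pulley_a. To be left alone
- flange: grey square flange casting, 90 x 90 mm, 44 mm high with its open round neck, on the bench; origin under its centre. To be left alone
- collar: brass collar, 56 mm across, 22 mm high, on the bench; origin under its centre. To be left alone

How it is judged:
At the end, for the whole second after the job is handed in: The chuck guard is within 0.05 rad of fully down and the stop-switch flap within 0.07 rad of fully shut, both at rest, and every loose thing is within 20 mm of where it started (value of joint guard below 0.05 rad and value of joint flap below 0.07 rad and velocity of joint guard between -0.1 and 0.1 rad/s and velocity of joint flap between -0.1 and 0.1 rad/s and distance of each of chuck_key, oil_bottle, brush, wrench, pulley_a, pulley_b, flange, collar from where it was at the start of the episode below 0.02 m); the robot touches nothing.
It fails at once if the guard is pinched or handled from inside: the fingers press on its lining (contact force between the fingers and guard_c6 above 4 N or contact force between the fingers and guard_c7 above 4 N).
It fails at once if the flap is pinched or handled from inside: the fingers press on its inner pad (contact force between the fingers and flap_c2 above 4 N).
It fails at once if the guard is raised farther back instead of lowered (beyond 1.88 rad) (value of joint guard above 1.88 rad).
It fails at once if the guard is slammed: it swings down faster than 3 rad/s (velocity of joint guard below -3 rad/s).
It fails at once if a loose tool or part is moved or lifted more than 20 mm (distance of any of chuck_key, oil_bottle, brush, wrench, pulley_a, pulley_b, flange, collar from where it was at the start of the episode above 0.02 m).
It also fails if it takes over 51 s, if anything falls off the work surface, if the arm or the gripper's body presses on something with over 40 N, if the wrist force passes 120 N, or if a joint passes its speed limit or range.

## Robot

A 6-joint arm with a two-finger parallel gripper is mounted at the origin on the work surface. World frame = base frame: x ahead of the robot, y to its left, z up, the work surface at z = 0. Lengths are in m, angles in rad, forces in N, time in s.
With the tool pointing down it reaches from about 0.35 to 0.725 m from the base axis. Payload 6 kg.
Tool frame: the origin (TCP) lies midway between the tips of the shut fingers; the grasp point (between the pads) lies 19 mm behind it (arm.grasp_offset is the distance from the TCP to the grasp point, in m); z points along the fingers, y is the direction in which the jaws open and shut (so a half turn about z gives the same grasp; the last joint's range is limited). The gripper opens to 85 mm and grips with 20 to 120 N. Pads are 22 mm wide; open, the fingers measure 114 mm over their backs; the gripper's body (76 mm by 85 mm) begins 54 mm behind the grasp point. The pads swing forward as they close: fully open they stand 13 mm farther back than shut.
Start: joints at [-0.945, 0.04, 0.085, 0, -1.615, -0.334], TCP at [0.173, -0.575, 0.231] pointing down, gripper open.
Joint ranges: [-2.56, 2.56], [-1.29, 2.01], [-1.08, 1.49], [-3.29, 1.98], [-2.81, -0.18], [-2.99, 2.99]. Speed limits (rad/s): [2.57, 2.57, 3.01, 3.14, 3.14, 3.14].

## Interface

Orientations are given as a unit quaternion [x, y, z, w].
In Python, from workcell import sensors, optics, arm gives the robot as it stands. The module is installed in compiled form; this text tells all that it offers.
- The arm moves only by the shell command python3 -m creep 'ROWS' [OPENING]. ROWS is text: rows parted by semicolons, each of 4 numbers parted by spaces: the shift along the tool's x, y, z in m, then the turn about the tool's z in rad. A call has 1 to 5 rows; each row shifts and turns the commanded pose from where the row before left it, along the tool's axes as they then stand; what a row does not reach is not made up. A row lasts 1/8 s, in which the tool goes at most 62.5 mm and 10.7 degrees, less where a joint would pass 70% of its speed; a pose out of reach is approached as far as the arm can. A call is refused whole if a number of a shift passes 0.0625 or a number of a turn 0.188, either way. A call with a gripper value outside its range is refused whole. OPENING is the closure, from 0 (fully open) to 1 (shut), set as the call begins (- or left out, the last holds). The fingers move at their own pace and stop on an object; the grip force is fixed at half the most. Time passes only in rows, so rows that do not move let the fingers close. It gives the time, the measured TCP pose, the force and the opening at its end, in the units of the state.
- sensors.read_state(): the state, without advancing time (a new reading comes with each control period).
- optics.camera(name): name is "scene" or "side" or "wrist"; returns a dict with "frame" (400x640x3 uint8, red, green, blue), "K" (3x3 intrinsics, pixels), "eye" and "attitude" of the camera in the world. Camera axes: x right, y down, z forward; pixel columns grow to the right and rows downward; lengths in m; the calibration is good to about 2 mm. A picture is of the moment at which its call begins. There is no depth.
- arm.finish_job(): hands the job in, once; it reports no verdict.
The state is a dict: "time": time; "joint_pos": joint angles; "qd": joint speeds; "tau": joint torques, N m; "tool_pos": TCP position; "eef_rot": TCP orientation; "force": force on the tool from outside, world axes, zero at the start; "moment": the same for the moment, N m; "gripper_width": finger opening in m.
Only numpy, scipy, OpenCV 4.12 (cv2) and the standard library are available. Lean on these libraries where they do the work, as an engineer would, in place of code of your own. Each camera call takes 0.05 s, during which the arm holds its last target.

## Working session

There is one attempt and no reset: what is moved stays moved. The work goes in short steps, Python scripts to look and compute and a shell command to move; the robot and the scene stay as the last step left them, time stands still between calls to the robot, and variables do not carry over. Pictures are saved under pics/ and viewed, and the job is handed in when it is done.

```bash
mkdir -p pics; ls
python3 - <<'E'
from workcell import sensors, optics, arm
import cv2
s=sensors.read_state()
for k,v in s.items(): print(k,v)
for n in ["scene","side","wrist"]:
    c=optics.camera(n); cv2.imwrite(f"pics/{n}0.png",c["frame"][:,:,::-1]); print(n,c["K"],c["eye"],c["attitude"])
E
```

```text
pics
time 0.0
joint_pos [-9.45277271e-01  4.08285376e-02  8.38149380e-02 -4.88697262e-04
 -1.61548062e+00 -3.33687621e-01]
qd [-0.00100089 -0.00015235 -0.00169555  0.00075038  0.00035218  0.00126944]
tau [ 1.39221142e-03 -3.68203247e+01  3.47408760e+01  6.93206012e+00
 -5.41229267e-03 -1.98585673e-05]
tool_pos [ 0.17261411 -0.57429802  0.23026674]
eef_rot [-1.45409014e-01  9.89371234e-01  8.65805197e-04 -1.75153406e-04]
force [-0.10543693  0.14521137  0.80132487]
moment [ 0.00816702  0.00364609 -0.04138453]
gripper_width 0.08552008806448314
scene [[403.16118668   0.         322.36779175]
 [  0.         403.16118668 200.09592585]
 [  0.           0.           1.        ]] [1.08062376 0.60741096 1.1829795 ] [ 0.33844831  0.87612201 -0.31753142 -0.13052495]
side [[452.91909872   0.         320.44248555]
 [  0.         452.91909872 201.02262018]
 [  0.           0.           1.        ]] [-0.28852557 -0.82444456  1.14475919] [ 0.8550106  -0.32146563  0.15428637 -0.37657993]
wrist [[335.51794043   0.         315.96193286]
 [  0.         335.51794043 200.84130101]
 [  0.           0.           1.        ]] [ 0.10156996 -0.59613118  0.37254546] [0.59033931 0.79343859 0.1198131  0.08717523]
```

View pics/scene0.png

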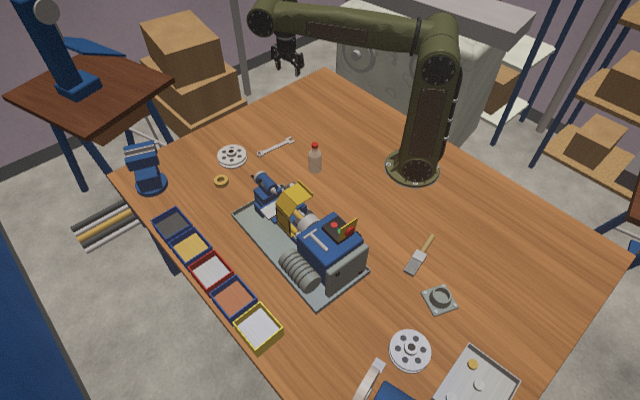

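View pics/side0.png

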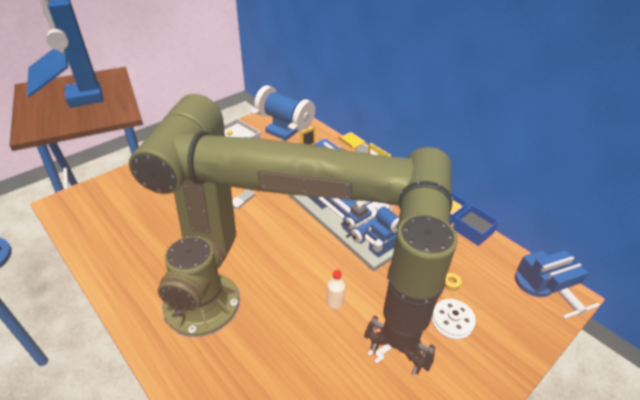

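View pics/wrist0.png

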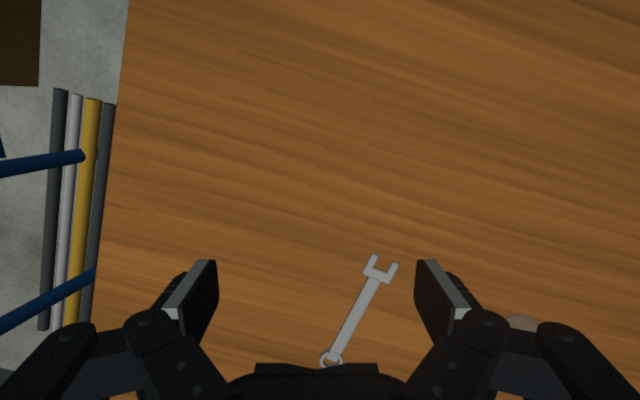

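```bash
cat > h.py <<'E'
from workcell import sensors, optics, arm
import cv2, numpy as np
from scipy.spatial.transform import Rotation as R
def ray(c,u,v):
    K=np.array(c["K"]);d=R.from_quat(c["attitude"]).apply(np.linalg.inv(K)@[u,v,1]); return np.array(c["eye"]),d
def onz(c,u,v,z):
    e,d=ray(c,u,v); return e+d*(z-e[2])/d[2]
def proj(c,P):
    K=np.array(c["K"]);p=(np.atleast_2d(P)-c["eye"])@R.from_quat(c["attitude"]).as_matrix(); q=p@K.T; return q[:,:2]/q[:,2:]
def crop(f,x0,y0,x1,y1,s,name):
    cv2.imwrite(name,cv2.resize(f[y0:y1,x0:x1,::-1],None,fx=s,fy=s,interpolation=cv2.INTER_CUBIC))
E
python3 - <<'E'
from h import *
c=optics.camera("scene"); crop(c["frame"],225,165,385,315,5,"pics/s1.png")
np.save("scene0.npy",c["frame"])
E
```

```text
(no output)
```

View pics/s1.png

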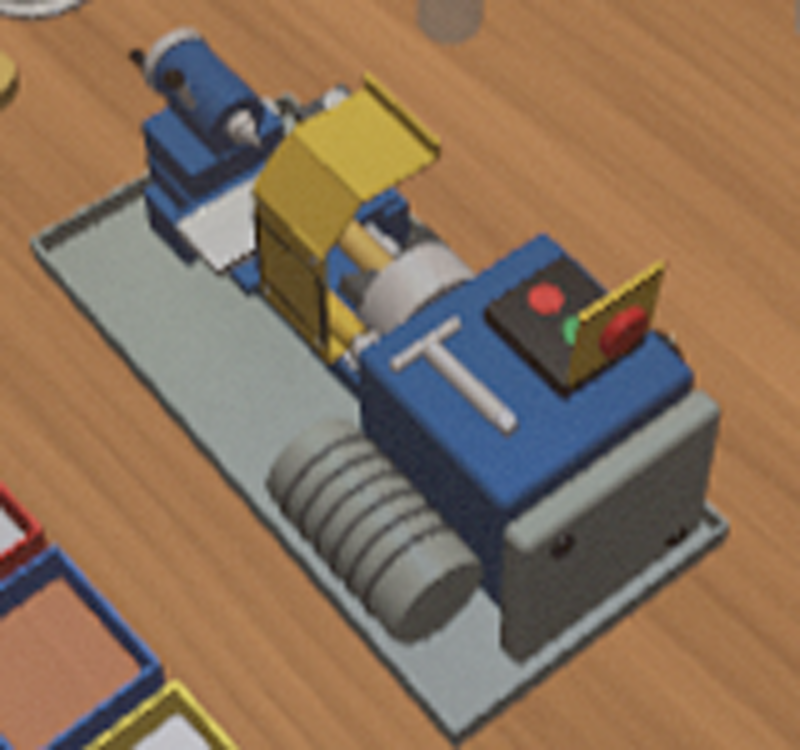

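```bash
cat > fit.py <<'E'
from h import *
from scipy.optimize import least_squares
c=optics.camera("scene")
obs={(-75,35,205):(543,235),(75,35,205):(362,350),(75,175,205):(500,503),(-75,175,205):(692,376)}
tray={(130,200):(458,742),(-100,200):(729,530),(130,-290):(33,243)}
P=np.array(list(obs))/1000.; U=np.array(list(obs.values()))/5+[225,165]
def T(p,Q): 
    return R.from_euler('z',p[2]).apply(Q)+[p[0],p[1],0]
r=least_squares(lambda p:(proj(c,T(p,P))-U).ravel(),[0.5,0,-.3])
print(r.x,r.fun)
P2=np.vstack([P,[(a/1000,b/1000,0.014) for a,b in tray]]);U2=np.vstack([U,np.array(list(tray.values()))/5+[225,165]])
for h in [0,0.008,.012,.016,.02]:
    P2[4:,2]=h
    r=least_squares(lambda p:(proj(c,T(p,P2))-U2).ravel(),[0.5,0,-.3]); print(h,r.x,r.cost)
E
python3 fit.py
```

```text
[ 0.58578759  0.0241783  -0.0702524 ] [ 0.79422113 -1.59195134 -2.08936    -0.26543942 -0.05524248  1.65227156
  1.39207157 -0.39585333]
0 [ 0.58207911  0.02002087 -0.06193917] 26.143545791160747
0.008 [ 0.58334667  0.02130554 -0.06081857] 16.969872521617006
0.012 [ 0.58398333  0.02195167 -0.06026188] 13.488697754988614
0.016 [ 0.58462193  0.02260036 -0.05970766] 10.756274789956638
0.02 [ 0.58526247  0.0232516  -0.05915598] 8.78147943052326
```

```bash
cat > m.py <<'E'
from h import *
c=optics.camera("scene")
O=np.array([(543,235),(362,350),(500,503),(692,376)])/5+[225,165]
Q=np.array([onz(c,*o,.205) for o in O]); print(Q.round(4)); 
print([np.linalg.norm(Q[i]-Q[(i+1)%4]).round(4) for i in range(4)])
W=[onz(c,*(np.array(o)/5+[225,165]),z) for o,z in [((458,742),0.0),((729,530),.02),((33,243),.02)]]
print(np.round(W,4),np.linalg.norm(W[0]-W[1]),np.linalg.norm(W[0]-W[2]))
for i in range(4): d=Q[(i+1)%4]-Q[i]; print(np.degrees(np.arctan2(d[1],d[0])))
d=W[0]-W[1];print(np.degrees(np.arctan2(d[1],d[0])));d=W[0]-W[2];print(np.degrees(np.arctan2(d[1],d[0])))
# overlay
p=[.5853,.0233,-.06]
g=c["frame"].copy()
big=cv2.resize(g[165:315,225:385],None,fx=5,fy=5,interpolation=cv2.INTER_CUBIC)[:,:,::-1].copy()
def T(Q): return R.from_euler('z',p[2]).apply(np.array(Q)/1000.)+[p[0],p[1],0]
def dr(pts,col):
    u=((proj(c,T(pts))-[225,165]+.5)*5).astype(int); cv2.polylines(big,[u],True,col,1)
dr([(-75,35,205),(75,35,205),(75,175,205),(-75,175,205)],(0,255,0))
dr([(-100,-290,0),(130,-290,0),(130,200,0),(-100,200,0)],(255,255,0))
dr([(-63,65,221),(3,65,221),(3,141,221),(-63,141,221)],(255,0,255))
dr([(62,-45,190),(62,23,190)],(255,255,255))
cv2.imwrite("pics/ov.png",big)
E
python3 m.py
```

```text
[[0.5196 0.0673 0.205 ]
 [0.6591 0.0587 0.205 ]
 [0.6692 0.1897 0.205 ]
 [0.5273 0.2022 0.205 ]]
[np.float64(0.1397), np.float64(0.1314), np.float64(0.1424), np.float64(0.1352)]
[[ 0.7182  0.21    0.    ]
 [ 0.4932  0.2268  0.02  ]
 [ 0.6964 -0.2787  0.02  ]] 0.22645357132470556 0.48956147800928523
-3.5288655640446356
85.59656835663438
174.94715027290408
-93.2626817600534
-4.273361086401797
87.44588474956123
```

View pics/ov.png

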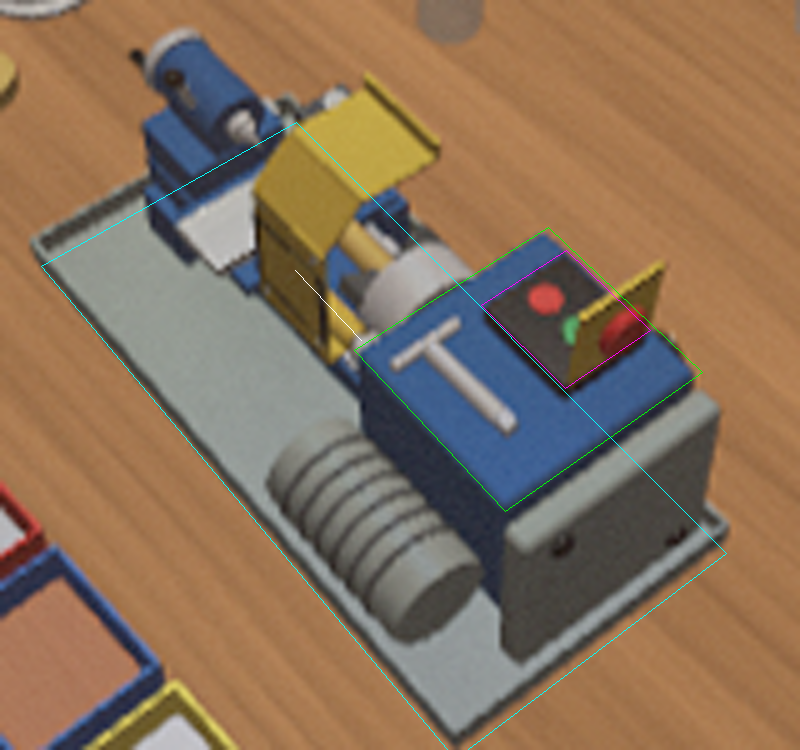

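```bash
cat > fit2.py <<'E'
from h import *
from scipy.optimize import least_squares
c=optics.camera("scene")
f=lambda a:(np.array(a)+.5)/5-.5+[225,165]
b=4
P=np.array([(-75+b,35+b,205),(75-b,35+b,205),(75-b,175-b,205),(-75+b,175-b,205),(130,200,0),(-100,200,14),(130,-290,14),(-63,65,221),(3,141,221)])/1e3
U=f([(543,235),(362,350),(500,503),(692,376),(458,742),(729,530),(33,243),(486,313),(566,392)])
T=lambda p,Q:R.from_euler('z',p[2]).apply(Q)+[p[0],p[1],0]
r=least_squares(lambda p:(proj(c,T(p,P))-U).ravel(),[0.58,0.02,-.06],loss='soft_l1')
p=r.x; print(p, (proj(c,T(p,P))-U).round(2).tolist())
Ri=R.from_euler('z',-p[2])
def onplane(u,ax,val):
    e,d=ray(c,*u); e=Ri.apply(e-[p[0],p[1],0]); d=Ri.apply(d); t=(val-e[ax])/d[ax]; return (e+t*d)*1e3
for u,y in [((258,190),-45),((325,252),23),((305,118),-45),((357,190),23),((410,165),23),((438,160),23),((330,360),23),((440,148),23)]:
    q=onplane(f(u),1,y/1e3); print(u,y,q.round(1),"rel hinge",(q-[62,-11,190])[[0,2]].round(1))
for u,x in [((664,263),-61),((577,318),1)]:
    q=onplane(f(u),0,x/1e3); d=q-[-30,141,224]; print("flap",q.round(1),np.arctan2(d[2],-d[1]),np.hypot(d[1],d[2]))
E
python3 fit2.py
```

```text
[ 0.58663903  0.02225513 -0.0566405 ] [[0.33, -0.27], [-0.1, 0.21], [0.74, -0.18], [-0.45, -1.05], [-0.9, 3.42], [-0.62, 2.36], [0.47, 2.59], [15.45, -12.63], [-0.75, -0.85]]
(258, 190) -45 [ 79.7 -45.  281.5] rel hinge [17.7 91.5]
(325, 252) 23 [ 80.8  23.  291.8] rel hinge [ 18.8 101.8]
(305, 118) -45 [ 43.4 -45.  318.9] rel hinge [-18.6 128.9]
(357, 190) 23 [ 56.8  23.  328.1] rel hinge [ -5.2 138.1]
(410, 165) 23 [ 19.9  23.  322.4] rel hinge [-42.1 132.4]
(438, 160) 23 [-1.000e-01  2.300e+01  3.122e+02] rel hinge [-62.1 122.2]
(330, 360) 23 [ 83.2  23.  188.9] rel hinge [21.2 -1.1]
(440, 148) 23 [ -1.6  23.  321.5] rel hinge [-63.6 131.5]
flap [-61.  148.9 294.3] 1.6827433932115488 70.71934776353069
flap [  1.  146.5 292.9] 1.6497926755075887 69.0663519907031
```

```bash
sed -i 's/(-63,65,221)/(3,65,221)/; s/(130,200,0),(-100,200,14),(130,-290,14),//; s/(458,742),(729,530),(33,243),//' fit2.py; python3 fit2.py
```

```text
[ 0.58579558  0.02440817 -0.07209571] [[1.08, 0.3], [0.21, 0.36], [0.5, 0.38], [-0.13, -0.06], [-1.02, -1.23], [-0.61, -0.16]]
(258, 190) -45 [ 81.8 -45.  282.6] rel hinge [19.8 92.6]
(325, 252) 23 [ 81.9  23.  293.1] rel hinge [ 19.9 103.1]
(305, 118) -45 [ 46.  -45.  320.7] rel hinge [-16.  130.7]
(357, 190) 23 [ 58.2  23.  329.8] rel hinge [ -3.8 139.8]
(410, 165) 23 [ 21.8  23.  324.9] rel hinge [-40.2 134.9]
(438, 160) 23 [  2.2  23.  315.2] rel hinge [-59.8 125.2]
(330, 360) 23 [ 84.4  23.  190.2] rel hinge [22.4  0.2]
(440, 148) 23 [  0.7  23.  324.5] rel hinge [-61.3 134.5]
flap [-61.  147.  296.5] 1.6539343230336732 72.7721762217607
flap [  1.  145.7 295.3] 1.6364012465027937 71.50111311716506
```

```bash
python3 -m creep '0 0 -0.05 0.18; 0 0 -0.05 0.179; -0.037 0.047 -0.01 0; -0.037 0.047 0 0; -0.037 0.047 0 0' 1; python3 -m creep '-0.037 0.047 0 0; -0.037 0.047 0 0; -0.037 0.047 0 0; -0.037 0.047 0 0; -0.037 0.047 0 0'
```

```text
time: 1.02
tool_pos: [0.2937, -0.44, 0.3414]
eef_rot: [0.034, 0.999, -0.0, 0.0]
force: [1.1, -1.2, -0.3]
gripper_width: 0.0001
time: 1.65
tool_pos: [0.4942, -0.2176, 0.3416]
eef_rot: [0.033, 0.999, 0.0, 0.0]
force: [0.7, -0.5, 0.8]
gripper_width: 0.0001
```

Run:
```python
from h import *
a=optics.camera("side");w=optics.camera("wrist")
cv2.imwrite("pics/w1.png",w["frame"][:,:,::-1]); crop(a["frame"],270,120,430,240,5,"pics/side1.png")
print(w["eye"],w["attitude"])
np.save("w1.npy",w["frame"])
```

```text
[ 0.42364886 -0.20891824  0.48179982] [0.721158   0.67687023 0.10239548 0.10626851]
```

View pics/w1.png

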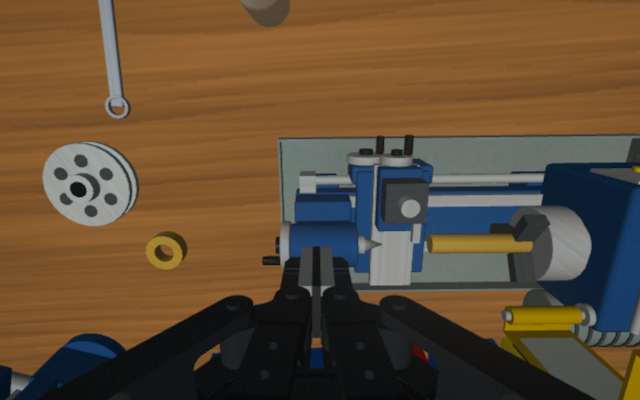

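View pics/side1.png

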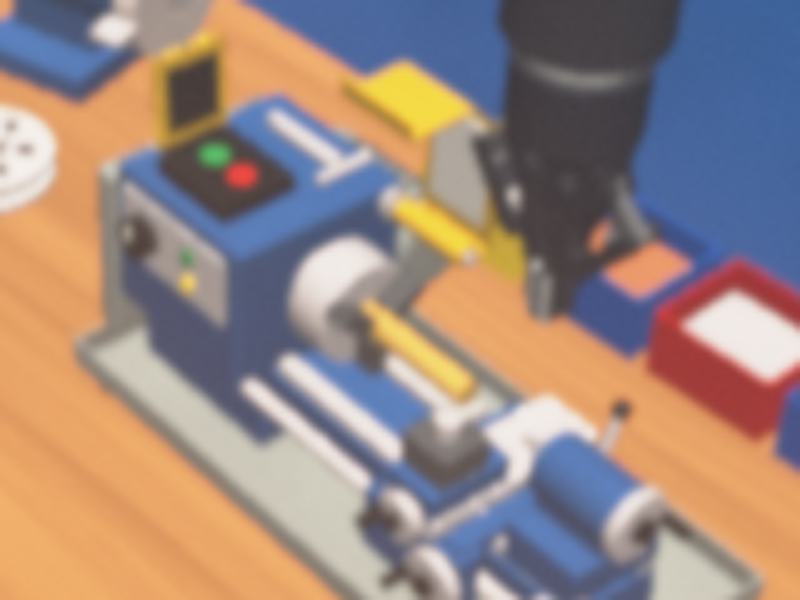

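Run:
```python
from h import *
w=optics.camera("wrist")
p=[.5858,.0244,-.068]
L=lambda q:R.from_euler('z',-p[2]).apply(q-np.array([p[0],p[1],0]))*1e3
for n,u,z in [("hinge barrel l",(506,316),.19),("barrel r",(592,315),.19),("tray front corner",(279,137),.014),("tray back corner",(285,287),.014),("tray front far",(620,134),.014),("tray back r",(500,292),.014),("headstock corner -75,35",(547,165),.205),("toolpost ctr",(406,204),.18),("chuck rim top",(512,232),.19)]:
    q=onz(w,*u,z); print(n,q.round(4),L(q).round(1))
```

```text
hinge barrel l [ 0.6448 -0.0303  0.19  ] [ 62.5 -50.6 190. ]
barrel r [0.6492 0.057  0.19  ] [ 61.   36.8 190. ]
tray front corner [ 0.469  -0.2635  0.014 ] [ -97.  -295.2   14. ]
tray back corner [ 0.7028 -0.276   0.014 ] [ 137.2 -291.7   14. ]
tray front far [0.494  0.2057 0.014 ] [-103.9  174.6   14. ]
tray back r [0.7335 0.0646 0.014 ] [144.7  50.1  14. ]
headstock corner -75,35 [ 0.4868 -0.0205  0.205 ] [-95.7 -51.5 205. ]
toolpost ctr [ 0.522  -0.1312  0.18  ] [ -53.1 -159.6  180. ]
chuck rim top [ 0.5525 -0.0341  0.19  ] [-29.3 -60.7 190. ]
```

```bash
python3 -m creep '-0.0495 0.033 0 0; -0.0495 0.033 0 0; -0.0495 0.033 0 0; -0.0495 0.033 0 0; 0 0 0.03 0'; python3 -m creep '0 0 0.04 0; 0 0 0 0'
```

```text
time: 2.42
tool_pos: [0.704, -0.0993, 0.3068]
eef_rot: [0.033, 0.999, -0.0, -0.002]
force: [-0.1, 0.4, -2.2]
gripper_width: -0.0002
time: 2.68
tool_pos: [0.6983, -0.1016, 0.2669]
eef_rot: [0.034, 0.999, -0.0, -0.004]
force: [-0.6, -0.5, -0.1]
gripper_width: -0.0
```

```bash
python3 -m creep '0.002 0.05 0 0; 0.002 0.055 0 0; 0 0 0 0'
python3 - <<'E'
from h import *
a=optics.camera("scene"); crop(a["frame"],225,125,385,245,5,"pics/s2.png")
a=optics.camera("wrist"); cv2.imwrite("pics/w2.png",a["frame"][:,:,::-1])
E
```

```text
time: 3.05
tool_pos: [0.7029, 0.0068, 0.2744]
eef_rot: [0.032, 0.999, 0.0, 0.002]
force: [-0.4, -0.7, 0.7]
gripper_width: 0.0
```

View pics/s2.png

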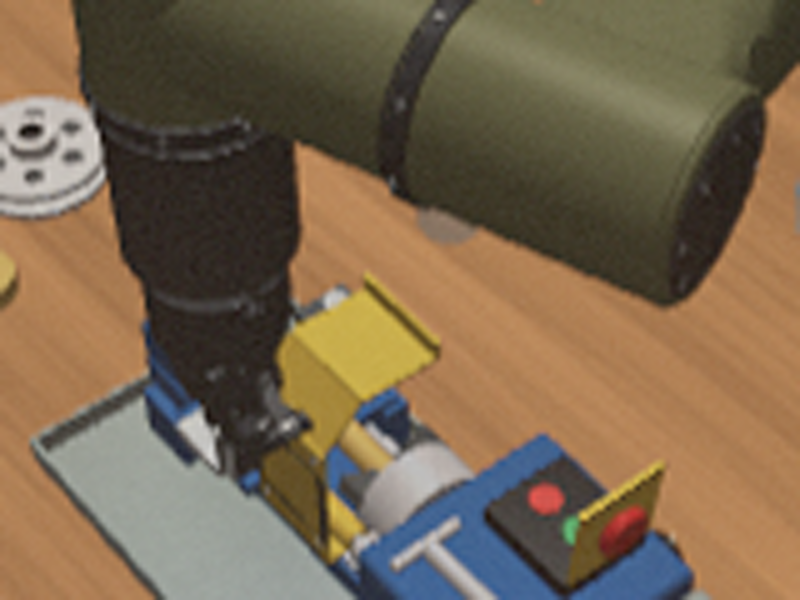

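View pics/w2.png

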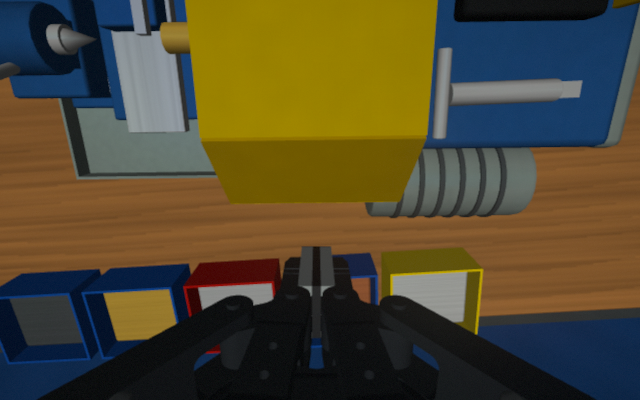

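```bash
python3 -m creep '0.014 0 0.002 0; 0.014 0 0.002 0; 0.008 0 0 0; 0.008 0 0 0; 0.008 0 0 0'
```

```text
time: 3.78
tool_pos: [0.6506, 0.0068, 0.2685]
eef_rot: [0.034, 0.999, -0.0, 0.001]
force: [2.2, -2.5, 4.2]
gripper_width: 0.0005
```

Run:
```python
from h import *
a=optics.camera("scene"); crop(a["frame"],225,125,385,245,5,"pics/s3.png")
```

```text
(no output)
```

View pics/s3.png

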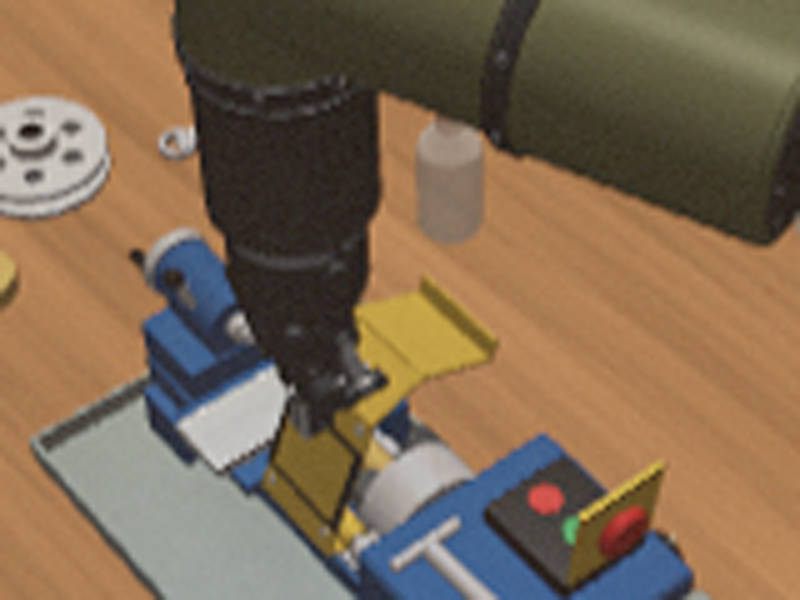

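```bash
python3 -m creep '0.007 0 0.0015 0; 0.007 0 0.0015 0; 0.0073 0 0.003 0; 0.0073 0 0.003 0; 0.0065 0 0.0043 0'; python3 -m creep '0.0065 0 0.0043 0; 0.0056 0 0.0055 0; 0.0056 0 0.0055 0; 0.0044 0 0.0065 0; 0.0044 0 0.0065 0'
```

```text
time: 4.45
tool_pos: [0.615, 0.01, 0.2536]
eef_rot: [0.034, 0.999, 0.0, -0.0]
force: [0.2, -1.1, 5.0]
gripper_width: -0.0002
time: 5.08
tool_pos: [0.589, 0.0118, 0.225]
eef_rot: [0.034, 0.999, 0.0, -0.0]
force: [0.7, -1.1, 2.1]
gripper_width: -0.0001
```

Run:
```python
from h import *
a=optics.camera("scene"); crop(a["frame"],225,125,385,245,5,"pics/s4.png")
```

```text
(no output)
```

View pics/s4.png

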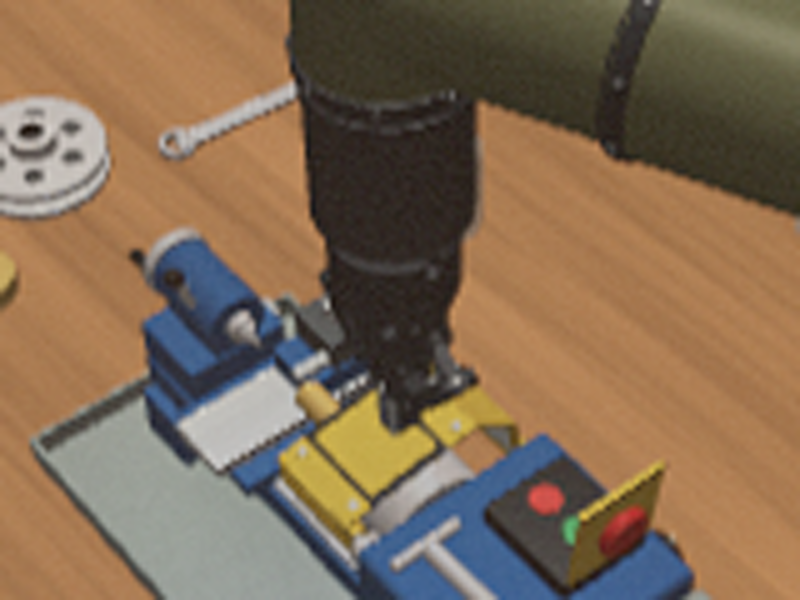

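```bash
python3 -m creep '0 0 0.005 0; 0 0 0.004 0; 0 0 0.003 0; 0 0 0.002 0; 0 0 0 0'
```

```text
time: 5.75
tool_pos: [0.5893, 0.0119, 0.2131]
eef_rot: [0.033, 0.999, 0.0, 0.0]
force: [-5.9, 1.1, 10.1]
gripper_width: -0.0
```

```bash
python3 -m creep '0 0 0.002 0; 0 0 0.001 0; 0 0 0 0'; python3 -m creep '0 0 0.001 0; 0 0 0 0'
```

```text
time: 6.12
tool_pos: [0.5893, 0.0118, 0.213]
eef_rot: [0.033, 0.999, 0.0, 0.002]
force: [-11.4, 3.7, 19.2]
gripper_width: -0.0
time: 6.38
tool_pos: [0.5893, 0.0118, 0.213]
eef_rot: [0.033, 0.999, 0.0, 0.002]
force: [-13.0, 4.3, 21.7]
gripper_width: 0.0001
```

```bash
python3 -m creep '0 0 -0.06 0; 0 0 -0.06 0; 0 0 -0.015 0; 0.0095 0.05 0 0; 0.0095 0.05 0 0'; python3 -m creep '0.0095 0.05 0 0; 0.0095 0.052 0 0; 0 0 0 0'
python3 - <<'E'
from h import *
a=optics.camera("scene"); crop(a["frame"],225,125,385,275,5,"pics/s5.png")
a=optics.camera("wrist"); cv2.imwrite("pics/w5.png",a["frame"][:,:,::-1])
E
```

```text
time: 7.0
tool_pos: [0.5772, 0.114, 0.3412]
eef_rot: [0.034, 0.999, 0.0, -0.001]
force: [-0.2, 0.3, -0.2]
gripper_width: 0.0001
time: 7.38
tool_pos: [0.5644, 0.2195, 0.3398]
eef_rot: [0.031, 1.0, -0.0, -0.002]
force: [0.4, -0.5, 0.3]
gripper_width: -0.0
```

View pics/s5.png

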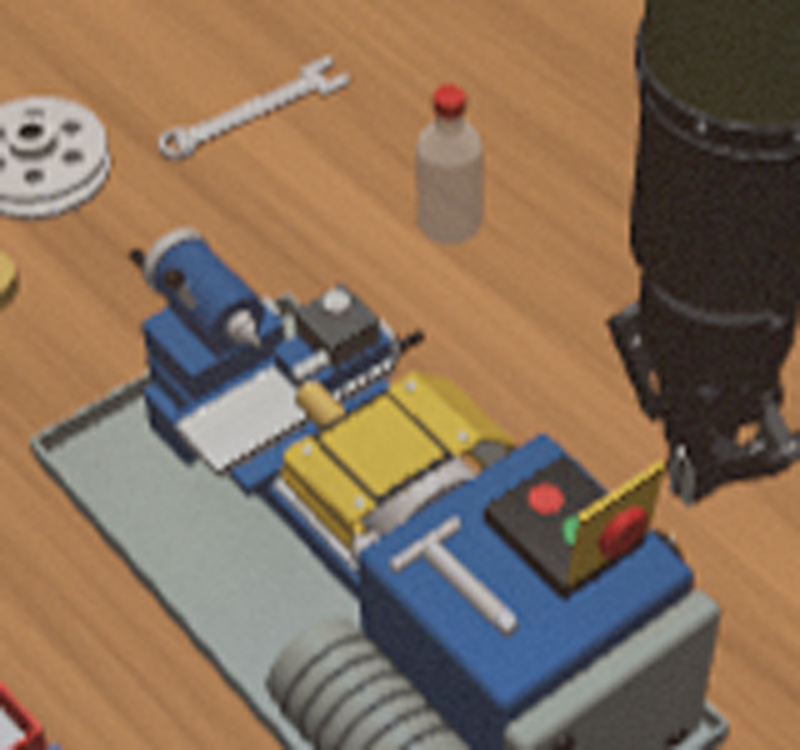

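View pics/w5.png

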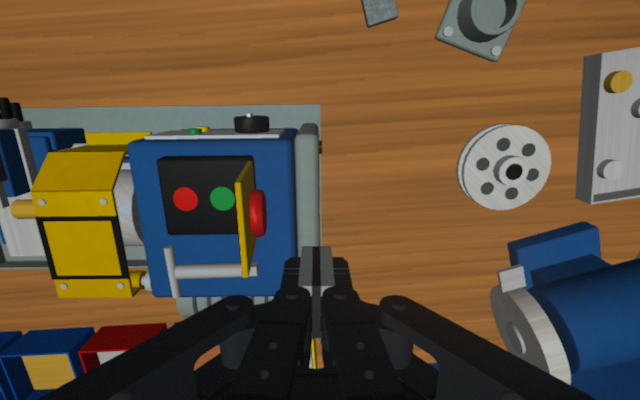

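Run:
```python
from h import *
w=optics.camera("wrist")
for n,u,z in [("e1",(238,166),.296),("e2",(241,275),.296),("dome far",(265,213),.262),("box corner",(162,157),.221),("box corner2",(168,233),.221),("hs R",(297,135),.205)]:
    print(n,onz(w,*u,z).round(4))
print(w["eye"],proj(w,sensors.read_state()["tool_pos"]))
crop(w["frame"],130,110,330,310,4,"pics/w5c.png")
```

```text
e1 [0.5246 0.1752 0.296 ]
e2 [0.5934 0.1678 0.296 ]
dome far [0.5649 0.1811 0.262 ]
box corner [0.5269 0.098  0.221 ]
box corner2 [0.5909 0.0902 0.221 ]
hs R [0.5185 0.2043 0.205 ]
[0.49111012 0.2214821  0.48351607] [[313.92921104 264.42384095]]
```

View pics/w5c.png

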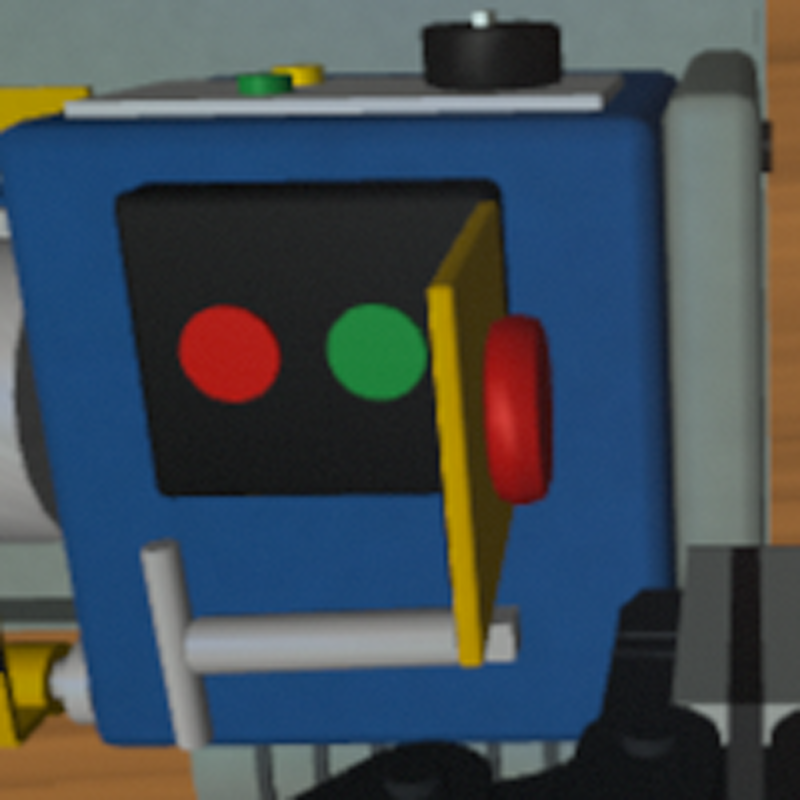

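```bash
python3 -m creep '0 0 0.0275 0; 0 0 0.0275 0; 0 -0.012 0 0; 0 -0.012 0 0; 0 0 0 0'; python3 -m creep '0 -0.007 0 0; 0 -0.007 0 0; 0 -0.007 0.001 0; 0 -0.006 0.001 0; 0 -0.006 0.001 0'
python3 - <<'E'
from h import *
a=optics.camera("scene"); crop(a["frame"],265,135,385,255,5,"pics/s6.png")
a=optics.camera("wrist"); crop(a["frame"],130,110,330,310,4,"pics/w6.png")
E
```

```text
time: 8.15
tool_pos: [0.5639, 0.1905, 0.29]
eef_rot: [0.035, 0.999, 0.001, 0.001]
force: [-0.6, 0.1, -0.1]
gripper_width: 0.0002
time: 8.78
tool_pos: [0.5611, 0.1586, 0.2844]
eef_rot: [0.034, 0.999, 0.0, -0.0]
force: [1.4, 0.9, -0.8]
gripper_width: -0.0001
```

View pics/s6.png

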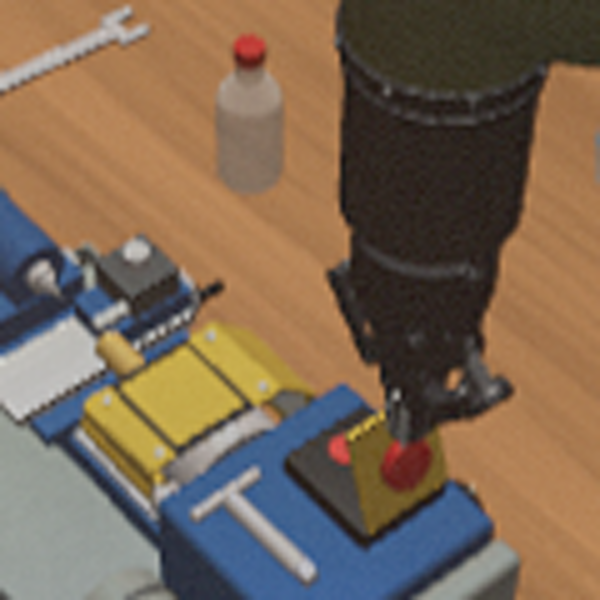

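View pics/w6.png

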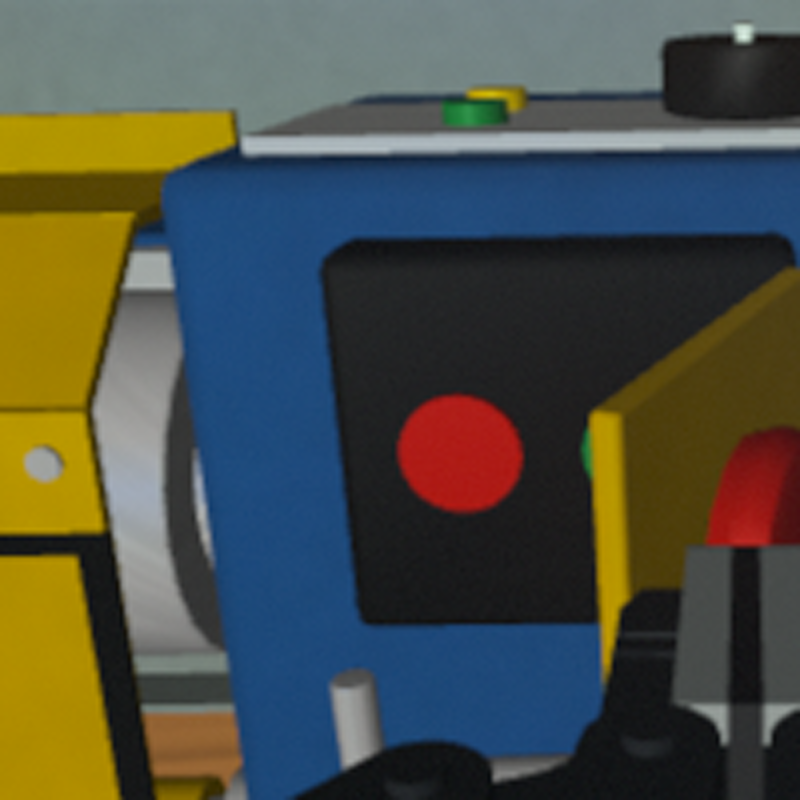

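```bash
python3 -m creep '0 -0.0045 0.003 0; 0 -0.0045 0.003 0; 0 -0.005 0.0037 0; 0 -0.005 0.0037 0; 0 -0.0043 0.0047 0'; python3 -m creep '0 -0.0043 0.0047 0; 0 -0.0032 0.0053 0; 0 -0.0032 0.0053 0; 0 0 0 0'
python3 - <<'E'
from h import *
a=optics.camera("scene"); crop(a["frame"],265,135,385,255,5,"pics/s7.png")
a=optics.camera("wrist"); crop(a["frame"],130,110,330,310,4,"pics/w7.png")
E
```

```text
time: 9.5
tool_pos: [0.5599, 0.1335, 0.2694]
eef_rot: [0.034, 0.999, -0.001, 0.002]
force: [-2.1, -6.1, 11.5]
gripper_width: 0.0001
time: 10.0
tool_pos: [0.5586, 0.1245, 0.2507]
eef_rot: [0.034, 0.999, -0.0, -0.0]
force: [-0.6, -0.9, 0.8]
gripper_width: 0.0003
```

View pics/s7.png

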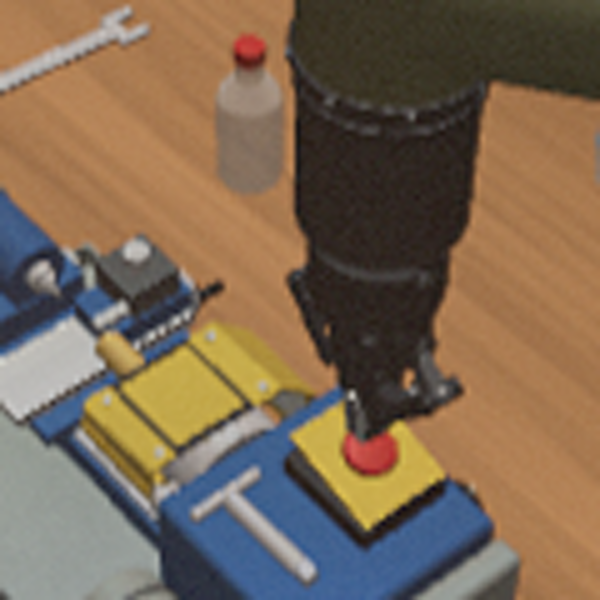

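View pics/w7.png

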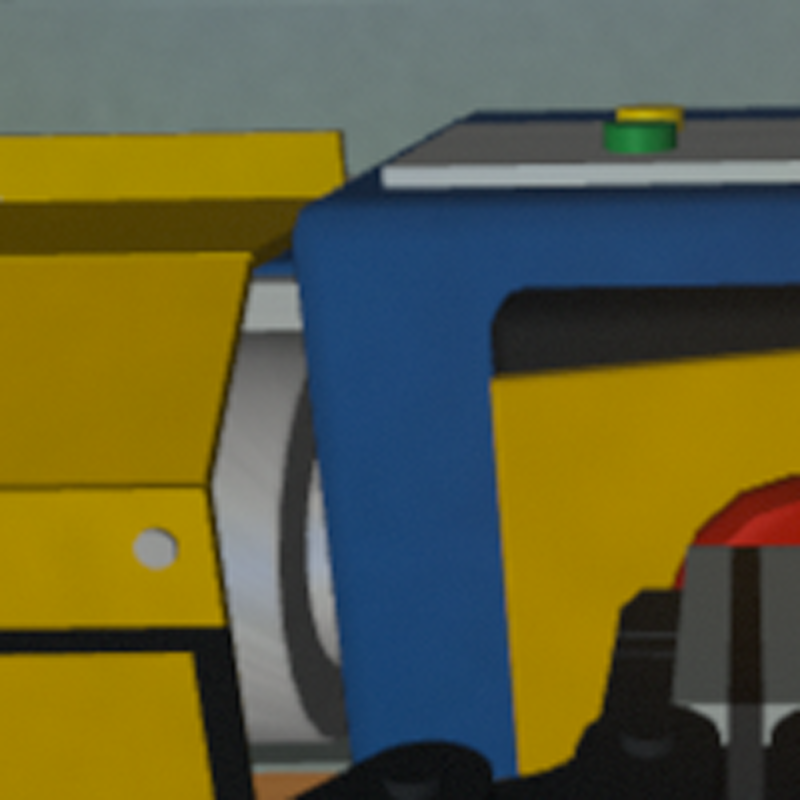

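```bash
python3 -m creep '0 0 -0.008 0; 0 -0.016 0 0; 0 -0.015 0 0; 0 0 0.006 0; 0 0 0.006 0'; python3 -m creep '0 0 0.006 0; 0 0 0.005 0; 0 0 0.004 0; 0 0 0.003 0; 0 0 0 0'
```

```text
time: 10.72
tool_pos: [0.5567, 0.0939, 0.2466]
eef_rot: [0.034, 0.999, 0.0, -0.0]
force: [0.3, 0.9, 0.2]
gripper_width: -0.0002
time: 11.35
tool_pos: [0.5567, 0.0942, 0.2289]
eef_rot: [0.034, 0.999, 0.0, -0.0]
force: [1.2, -0.3, 0.5]
gripper_width: -0.0001
```

```bash
python3 -m creep '0 0 0.002 0; 0 0 0.002 0; 0 0 0.001 0; 0 0 0 0'
```

```text
time: 11.85
tool_pos: [0.5571, 0.0942, 0.2276]
eef_rot: [0.033, 0.999, 0.001, 0.002]
force: [-4.9, 1.3, 12.0]
gripper_width: 0.0004
```

```bash
python3 -m creep '0 0 0.002 0; 0 0 0.001 0; 0 0 0 0'; python3 -m creep '0 0 -0.05 0; 0 0 -0.06 0; 0.05 0 -0.03 0; 0.06 0 0 0; 0 0.05 0 0';  python3 -m creep '0 0.06 0 0; 0 0.06 0 0; 0 0.06 0 0; 0 0 0 0'
python3 - <<'E'
from h import *
a=optics.camera("scene"); crop(a["frame"],225,165,385,315,5,"pics/s8.png");cv2.imwrite("pics/s8f.png",a["frame"][:,:,::-1])
a=optics.camera("side"); crop(a["frame"],270,120,430,240,5,"pics/side8.png")
a=optics.camera("wrist");cv2.imwrite("pics/w8.png",a["frame"][:,:,::-1])
E
```

```text
time: 12.22
tool_pos: [0.5573, 0.0941, 0.2272]
eef_rot: [0.033, 0.999, 0.001, 0.003]
force: [-9.1, 1.7, 20.1]
gripper_width: 0.0003
time: 12.85
tool_pos: [0.4474, 0.1487, 0.3668]
eef_rot: [0.034, 0.999, 0.004, 0.005]
force: [2.6, 0.2, 1.0]
gripper_width: -0.0003
time: 13.35
tool_pos: [0.4618, 0.3347, 0.3578]
eef_rot: [0.032, 0.999, -0.002, -0.002]
force: [-0.1, -0.3, -0.4]
gripper_width: 0.0001
```

View pics/s8.png

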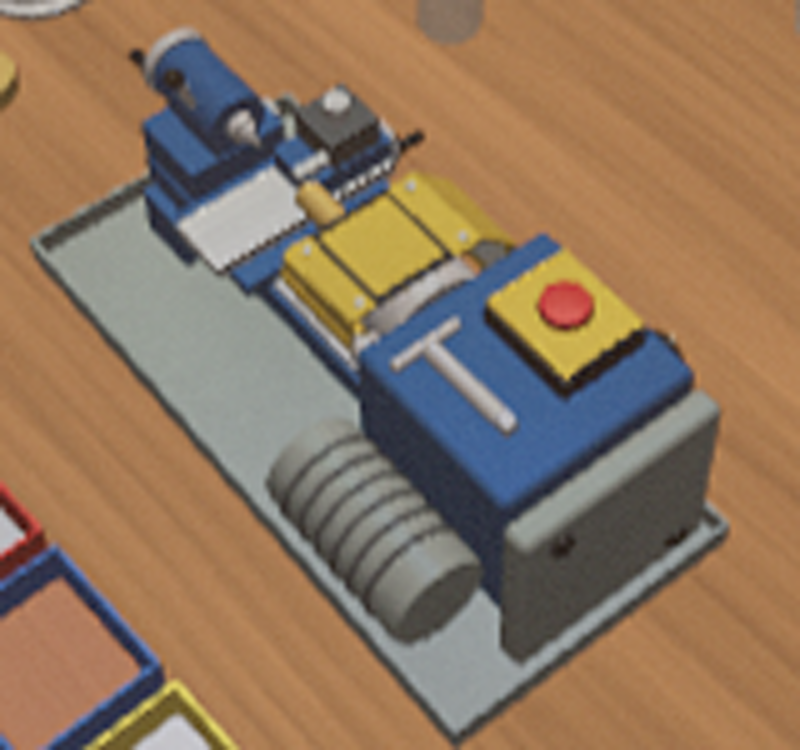

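View pics/side8.png

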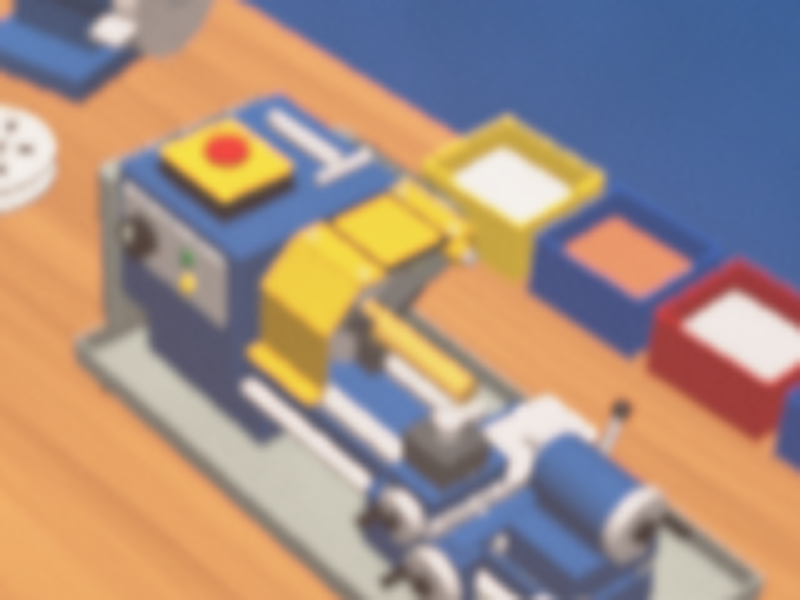

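View pics/s8f.png

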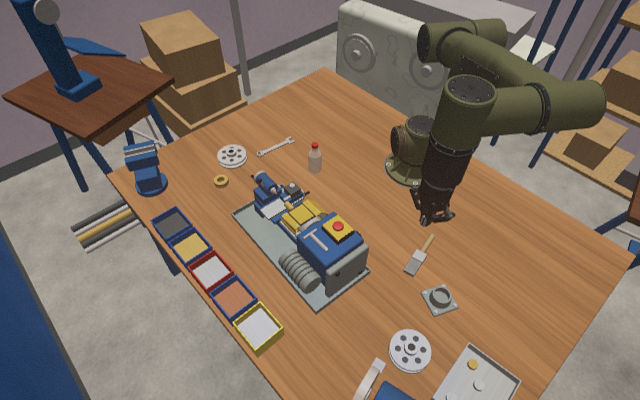

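Run:
```python
from h import *
a=optics.camera("scene"); d=np.abs(a["frame"].astype(int)-np.load("scene0.npy").astype(int)).max(2)
m=(cv2.GaussianBlur(d.astype(np.uint8),(5,5),0)>30).astype(np.uint8)
n,_,st,_=cv2.connectedComponentsWithStats(m)
print([s.tolist() for s in st[1:] if s[4]>15])
s=sensors.read_state(); print(s["force"],np.abs(s["qd"]).max())
print(arm.finish_job())
```

```text
[[246, 0, 223, 77, 7331], [475, 18, 32, 13, 249], [390, 34, 216, 192, 13823], [498, 40, 7, 5, 23], [275, 181, 52, 57, 1585], [322, 214, 36, 27, 562]]
[-0.40825464 -0.85205245 -0.60080094] 0.01610812211355276
the job is handed in; nothing more can be done
None
```

The chuck guard is down and the stop-switch flap is shut. I handed the job in at about 13.5 s of the 51 s; the hand-in gives no verdict.

**Guard:** I lowered it with the closed fingertips on its outer face. It came to a hard stop at fingertip height 0.213 m, the height expected for fully home, and did not move further as the press rose to about 22 N.

**Flap:** I pushed it over from its outer face and pressed it down near its free edge. It stopped at 0.227 m under about 20 N. I had no exact height to compare with, but it sits within about 3 mm of the hinge axis height and looks flat on its box.

**Last checks:**
- The scene and side pictures show both parts fully closed after the arm moved away.
- Comparing the first and last scene pictures, only the arm, the guard and the flap had changed. The chuck key, bottle, spanner, brush, collar, flange and both pulleys appear unmoved. I did not measure each one's position separately.
- At hand-in the arm was clear of everything, with about 1 N on the wrist and no motion to speak of.

**Disagreement:** my measurements of the lathe's angle differed by about 0.02 rad (−0.05 to −0.07). It did not affect the pushes.

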